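Close two cake moulds on a turning carousel

ROBOT

A 6-joint arm with a two-finger parallel gripper is mounted at the origin on the work surface. World frame = base frame: x ahead of the robot, y to its left, z up, the work surface at z = 0. Lengths are in m, angles in rad, forces in N, time in s.
With the tool pointing down it reaches from about 0.325 to 0.775 m from the base axis. Payload 5.5 kg.
Tool frame: the origin (TCP) lies on the centre line of the jaws, within the pads' length; the fingertips stand 14 mm ahead of it and the grasp point (between the pads) lies 5 mm behind it; z points along the fingers, y is the direction in which the jaws open and shut (so a half turn about z gives the same grasp; the last joint's range is limited). The gripper opens to 88 mm and grips with 3 to 60 N. Pads are 20 mm wide; open, the fingers measure 115 mm over their backs; the gripper's body (75 mm by 178 mm) begins 61 mm behind the grasp point.
Start: joints at [-1.354, 0.091, 1.231, -0, 1.82, -0.057], TCP at [0.162, -0.578, 0.237] pointing down, gripper open.
Joint ranges: [-2.87, 2.87], [-0.86, 2.18], [0.17, 2.46], [-1.51, 4.65], [0.06, 2.69], [-2.65, 2.65]. Speed limits (rad/s): [2.57, 2.57, 3.01, 3.14, 3.14, 3.14].

INTERFACE

Orientations are given as [roll, pitch, yaw] about the fixed x, y, z axes, in that order (R = Rz(yaw) Ry(pitch) Rx(roll)).
In Python, from plant import ctrl gives the robot as it stands.
- The arm moves only by the tool drive_tool, never from a script. Its arguments are lists of equal length, an entry for each row: "delta_pos": the shift along the world's x, y, z in cm, a list of three; "turn": the turn about the world's z in degrees. In form: {"delta_pos": [[dx, dy, dz], ...], "turn": [turn, ...]}. A call has 1 to 8 rows; each row shifts and turns the commanded pose from where the row before left it; what a row does not reach is not made up. A row lasts 1/8 s, in which the tool goes at most 62.5 mm and 10.7 degrees, less where a joint would pass 70% of its speed; a pose out of reach is approached as far as the arm can. A call is refused whole if a number of a shift passes 6.25 or a number of a turn 10.7, either way. A call with a gripper value outside its range is refused whole. "fingers" is the opening, from 0 (shut) to 1 (fully open), set as the call begins (left out, the last holds). The fingers move at their own pace and stop on an object; "force" is the grip in N (left out, the last holds). Time passes only in rows, so rows that do not move let the fingers close. It gives the time, the measured TCP pose, the force and the opening at its end, in the units of the state.
- ctrl.state(): the state, without advancing time (a new reading comes with each control period).
- ctrl.grab_frame(name): name is "scene" or "side" or "wrist"; returns a dict with "image" (384x512x3 uint8, red, green, blue), "camera_matrix" (3x3 intrinsics, pixels), "R" (3x3) and "t" (3): a world point X has camera coordinates R X + t; the wrist camera has in their place "T_tool_cam" (4x4, takes a point from camera to tool coordinates, whose origin is the TCP and whose axes are the flange's). Camera axes: x right, y down, z forward; pixel columns grow to the right and rows downward; lengths in m; the calibration is good to about 2 mm. A picture is of the moment at which its call begins: read the wrist's pose just before it. There is no depth.
- ctrl.sign_off(): hands the job in, once; it reports no verdict.
The state is a dict: "time_s": time; "joint_positions": joint angles; "dq": joint speeds; "joint_torque": joint torques, N m; "eef_pos": TCP position; "orientation": TCP orientation; "ft_force": force on the tool from outside, world axes, zero at the start; "ft_torque": the same for the moment, N m; "width": opening from 0.0 (shut) to 1.0 (fully open).
Only numpy, scipy, OpenCV 4.12 (cv2) and the standard library are available. Lean on these libraries where they do the work, as an engineer would, in place of code of your own. Each camera call takes 0.05 s, during which the arm holds its last target.

TASK

Turn the mould carousel, whose rim carries black knobs to push, until the red-tabbed square mould faces the yellow front pointer, and set the square press board fully down into that mould. Then turn the carousel until the blue-tabbed round mould faces the pointer and set the round press board fully down into it, leaving that mould at the pointer and both boards flat in their moulds. Leave the bowl, the jar and the spoon where they are.

Things in the scene. Friction and masses are not known exactly. Their poses are not given: they have to be found in the camera images.
- carousel (a joint): turning angle of the carousel deck on its fixed base, rad, growing anticlockwise seen from above, no stop within reach. At 0 the red-tabbed mould faces the pointer; at -pi/2 (= 3pi/2, and so on) the blue-tabbed mould does. It turns stiffly (about 0.25 N m, 2 N at a knob) and stays where it is left.
- hub (a point): centre of the carousel on the upper face of its white deck, 45 mm above the table. The deck is a disc of 290 mm diameter turning about the vertical here. On it, 84 mm from the centre and 90 deg apart, sit four light wooden moulds with rims 20 mm above the deck: red-tabbed square, then anticlockwise seen from above blue-tabbed round, closed square, closed round.
- knob (a point): foot of one of the four black upright push knobs, on the deck, 125 mm from the hub: the one 45 deg anticlockwise (from above) of the red-tabbed mould's direction; the others follow every 90 deg, midway between moulds. Each is 22 mm in diameter and stands 50 mm above the deck.
- closed_mould (a point): centre of the closed square mould opposite the red-tabbed one, at its floor. It and the closed round one opposite the blue-tabbed one have no tabs; their boards are fixed and finished, with handles standing 54 mm above the deck. Nothing to do there.
- front_pointer (a point): point above the deck's rim to which the fixed yellow pointer at the foot of the base points, 137.5 mm from the hub; the direction from hub to here is the carousel's front (roughly towards the robot, it varies). The pointer itself is a block 56 mm wide and 42 mm high, 150 to 200 mm from the hub's axis.
- red_tab (a point): centre of the flat red tab on the deck's rim outside the open square mould, 137.5 mm from the hub; it coincides with front_pointer when that mould faces front.
- blue_tab (a point): centre of the flat blue tab on the deck's rim outside the open round mould, 137.5 mm from the hub; it coincides with front_pointer when that mould faces front.
- red_cavity (a point): centre of the floor of the open square mould, 4 mm above the deck. The cavity is 68 mm square and 16 mm deep, its sides along and across the direction from the hub; walls 8 mm thick. Its axes are the deck's: x points from this mould towards the hub, z up.
- blue_cavity (a point): centre of the floor of the open round mould, 4 mm above the deck. The cavity is 80 mm in diameter and 16 mm deep, wall 8 mm thick. Its axes are those of red_cavity.
- square_board: loose square wooden press board, 64 x 64 x 16 mm, with a dark wooden handle block on top, 44 mm along x, 20 mm thick along y, from 16 to 50 mm height. Origin at the centre of its underside, z up. About 0.14 kg. Fits the square mould with its upper face flush with the rim.
- round_board: loose round wooden press board, 75 mm in diameter and 16 mm thick, with the same handle block on top (44 mm along x, 20 mm thick along y, from 16 to 50 mm height). Origin at the centre of its underside, z up. About 0.14 kg. Fits the round mould with its upper face flush with the rim.
- bowl: blue bowl, 130 mm across, 75 mm high, bystander; origin under its centre.
- jar: closed jar with red cap, 76 mm across, 130 mm high, bystander; origin under its centre.
- spoon: wooden spoon, 200 mm long, lying along its x, bystander; origin about its middle.
Mind the look-alikes: they are no part of the job. What is shaped like the round_board but green or pink is not meant.

How it is judged:
By the outcome, as a careful person would: the job done as asked, in the order asked, and still so for the second after the job is handed in, with the robot touching nothing.
It also fails if it takes over 72 s, if anything falls off the work surface, if the arm or the gripper's body presses on something with over 40 N, if the wrist force passes 120 N, or if a joint passes its speed limit or range.

## Working session

There is one attempt and no reset: what is moved stays moved. The work goes in short steps, Python scripts to look and compute and a tool call to move; the robot and the scene stay as the last step left them, time stands still between calls to the robot, and variables do not carry over. Pictures are saved under pics/ and viewed, and the job is handed in when it is done.

Besides the shell and the picture viewer there is one more tool, called after "Emit:" as name([rows], argument=value, ...), one row to a line, values as JSON. drive_tool: Moves the arm, as the interface text tells. Its arguments: {"type":"object","properties":{"delta_pos":{"type":"array","items":{"type":"array","items":{"type":"number"}}},"turn":{"type":"array","items":{"type":"number"}},"fingers":{"type":"number"},"force":{"type":"number"}},"required":["delta_pos","turn"]}

```bash
ls; mkdir -p pics; cat > h.py <<'E'
import numpy as np, cv2, sys
from plant import ctrl
def grab(name,fn):
    s=ctrl.state(); f=ctrl.grab_frame(name)
    cv2.imwrite('pics/'+fn,cv2.cvtColor(np.asarray(f['image']),cv2.COLOR_RGB2BGR))
    if 'R' in f: R,t=np.array(f['R']),np.array(f['t'])
    else:
        T=np.array(f['T_tool_cam']); r,p,y=s['orientation']
        from scipy.spatial.transform import Rotation as Ro
        W=np.eye(4); W[:3,:3]=Ro.from_euler('xyz',[r,p,y]).as_matrix(); W[:3,3]=s['eef_pos']
        M=np.linalg.inv(W@T); R,t=M[:3,:3],M[:3,3]
    K=np.array(f['camera_matrix'])
    np.savez('pics/'+fn+'.npz',K=K,R=R,t=t,im=f['image'])
    return f['image'],K,R,t
def load(fn):
    d=np.load('pics/'+fn+'.npz'); return d['im'],d['K'],d['R'],d['t']
def ray(K,R,t,u,v,z):
    c=-R.T@t; d=R.T@np.linalg.inv(K)@np.array([u,v,1.]); return c+d*(z-c[2])/d[2]
def proj(K,R,t,X):
    q=K@(R@np.array(X)+t); return q[:2]/q[2]
E
python3 - <<'E'
from h import *
for n in ['scene','side','wrist']:
    im,K,R,t=grab(n,n+'0.png'); print(n,K[0,0],-R.T@t)
print(ctrl.state())
a=[cv2.imread(f'pics/{n}0.png') for n in ['scene','side']]
for n,i in zip(['scene','side'],a): cv2.imwrite(f'pics/{n}0b.png',cv2.resize(i,(800,600),interpolation=cv2.INTER_CUBIC))
E
```

```text
pics
scene 353.7773189880597 [ 1.26971841 -0.15082144  0.68699328]
side 419.311318374408 [0.10966291 0.7285095  0.73252299]
wrist 299.0558924308502 [ 0.22976931 -0.56024855  0.38313802]
{'time_s': 0.15, 'joint_positions': array([-1.35370704e+00,  9.16900710e-02,  1.23158793e+00, -6.54943684e-06,
        1.81977921e+00, -5.67233456e-02]), 'dq': array([-0.00019168, -0.00229471, -0.00334009, -0.00047134, -0.00055553,
        0.0010178 ]), 'joint_torque': array([ 8.28280790e-04, -4.47045565e+01, -4.06908095e+01,  6.99762069e-02,
        2.74695712e-02, -1.19703400e-04]), 'eef_pos': array([ 0.16218377, -0.57746545,  0.23577616]), 'orientation': array([-3.14013009e+00, -7.66904578e-05,  2.73810964e-01]), 'ft_force': array([-0.18887766, -0.67267088, -0.49718871]), 'ft_torque': array([0.08372857, 0.02311835, 0.00890305]), 'width': 0.9968995801442736}
```

View pics/scene0b.png

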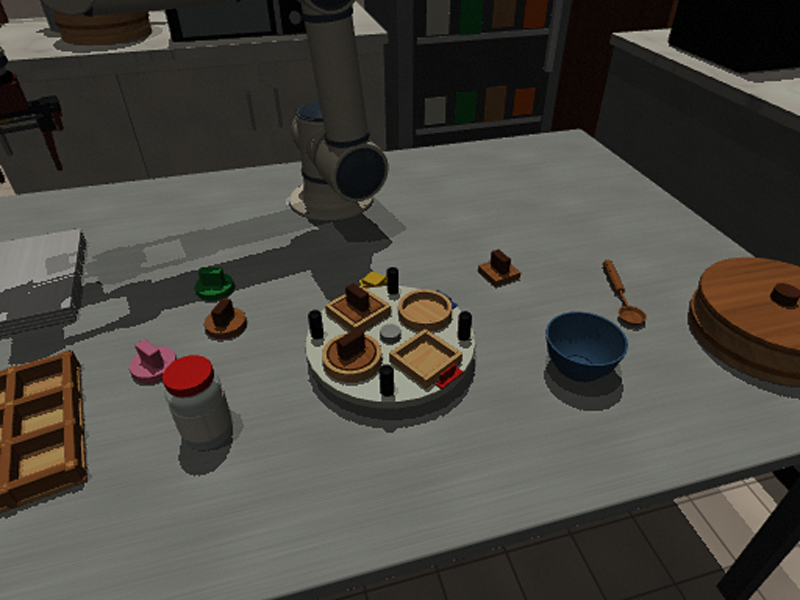

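View pics/side0b.png

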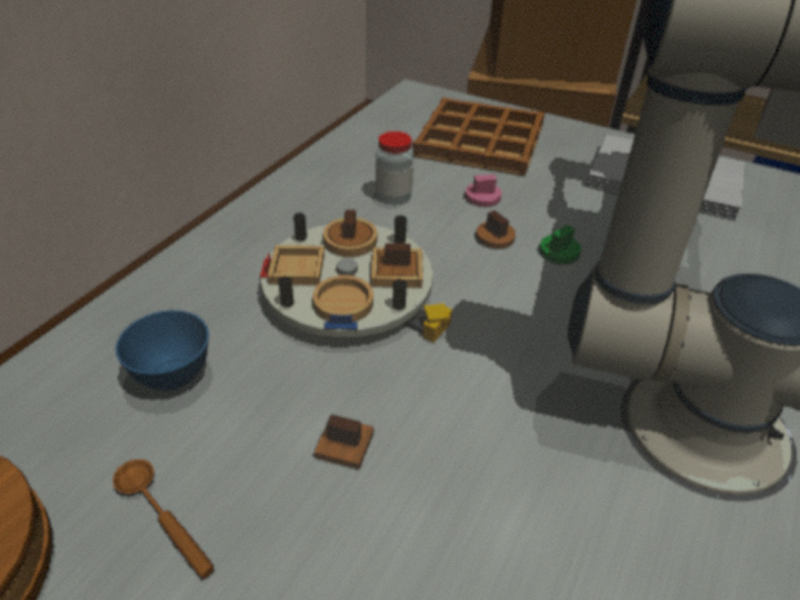

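View pics/wrist0.png

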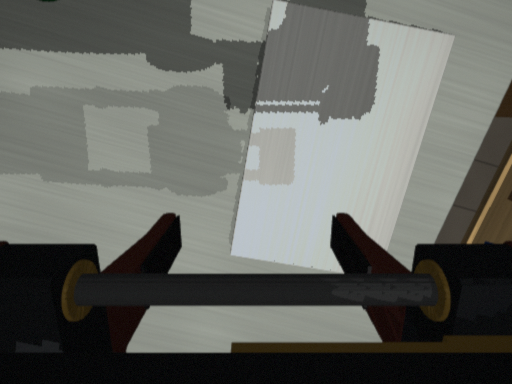

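The scene view (800x600) shows:
- the deck around (390,340), with the red tab at (449,376) and the blue tab at (447,299)
- the pointer at (374,279)
- the square board at (500,268)
- the brown round board at (225,318), near the green (214,282) and pink (152,360) look-alikes

The side view agrees with this. Next I'll measure.

```bash
cat > m1.py <<'E'
from h import *
def blobs(mask,roi,minA=6):
    m=np.zeros(mask.shape,np.uint8); x0,y0,x1,y1=[int(a*.64) for a in roi]
    m[y0:y1,x0:x1]=mask[y0:y1,x0:x1].astype(np.uint8)
    n,l,s,c=cv2.connectedComponentsWithStats(m)
    return [(s[i],c[i],(l==i)) for i in range(1,n) if s[i][4]>=minA]
S={'scene':(300,250,490,410),'side':(250,200,460,350)}
for n in ['scene','side']:
    im,K,R,t=load(n+'0.png'); hsv=cv2.cvtColor(im,cv2.COLOR_RGB2HSV); h,s,v=[hsv[...,i].astype(int) for i in range(3)]
    P=lambda c,z: np.round(ray(K,R,t,c[0],c[1],z),4)
    for nm,mk,z in [('red',((h<6)|(h>174))&(s>170)&(v>60),.047),('blue',(h>100)&(h<125)&(s>130),.047),('yellow',(h>20)&(h<30)&(s>180)&(v>80),.042),('knob',(v<40),.07)]:
        for b in blobs(mk,S[n]):
            print(n,nm,b[0],b[1].round(1),P(b[1],z))
    # deck: white
    for b in blobs((s<40)&(v>110),S[n],100): print('white',b[0],b[1])
E
python3 m1.py
```

```text
scene red [282 233  10   7  20] [286.2 235.8] [0.6933 0.0737 0.047 ]
scene red [279 235  17  13  54] [288.1 241.8] [0.7133 0.0716 0.047 ]
scene blue [289 193   4   4   8] [290.2 194.5] [0.5429 0.1367 0.047 ]
scene yellow [230 174  17   9  81] [238.4 178. ] [0.4196 0.013  0.042 ]
scene knob [247 171   8  18 117] [251.  179.5] [0.4738 0.0394 0.07  ]
scene knob [306 171   7   9  27] [309.1 174.7] [0.4971 0.2101 0.07  ]
scene knob [221 184  17  17 149] [228.7 192.4] [ 0.5144 -0.0345  0.07  ]
scene knob [258 191   4   6  11] [259.4 193.5] [0.5418 0.046  0.07  ]
scene knob [283 192   3   5   8] [284.4 194.1] [0.5631 0.1113 0.07  ]
scene knob [248 197   2   5   6] [248.8 199.3] [0.5583 0.012  0.07  ]
scene knob [197 199  10  18 139] [201.8 207.5] [ 0.5572 -0.1152  0.07  ]
scene knob [255 199   4   5   6] [256.2 201.2] [0.571  0.0291 0.07  ]
scene knob [293 199   9  19 140] [297.  208.4] [0.628  0.1244 0.07  ]
scene knob [285 200   4   7  14] [287.1 203.3] [0.6015 0.1062 0.07  ]
scene knob [215 207  24  24 206] [225.  221.8] [ 0.6268 -0.0666  0.07  ]
scene knob [244 214  13   6  42] [250.  2
[... 585 characters left out ...]
 18   3  31] [218.1 207.8] [0.5254 0.1284 0.047 ]
side yellow [272 195  16  16 157] [279.1 201.3] [0.4131 0.0283 0.042 ]
side knob [190 140   5  13  33] [191.8 146.2] [ 0.7075 -0.0213  0.07  ]
side knob [253 142   6  12  38] [255.6 148. ] [ 0.5535 -0.104   0.07  ]
side knob [182 182   3   4   6] [182.5 183. ] [0.635  0.1186 0.07  ]
side knob [253 185   5   6  17] [255.1 186.8] [0.475  0.0395 0.07  ]
side knob [181 188   6   6  14] [183.  190.6] [0.617  0.1409 0.07  ]
white [ 160  128  134   96 5044] [229.25059477 162.02061856]
white [205 160  33  20 363] [221.38567493 169.25895317]
white [167 178  41  33 530] [188.90754717 194.42075472]
white [224 211  65  13 399] [260.73934837 219.30075188]
```

```bash
python3 - <<'E'
from h import *
a=cv2.imread('pics/scene0.png');b=cv2.imread('pics/side0.png')
c=lambda i,x,y,w,h,f: cv2.resize(i[y:y+h,x:x+w],None,fx=f,fy=f,interpolation=cv2.INTER_NEAREST)
L=[c(a,120,165,48,60,8),c(a,295,150,48,60,8)]
M=[c(b,290,120,64,60,6),c(b,190,255,64,60,6)]
cv2.imwrite('pics/crop1.png',np.vstack([np.hstack(L)[:290],np.hstack(M)[:290]]) if 0 else np.vstack([cv2.resize(np.hstack(L),(768,300)),cv2.resize(np.hstack(M),(768,300))]))
E
```

```text
(no output)
```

View pics/crop1.png

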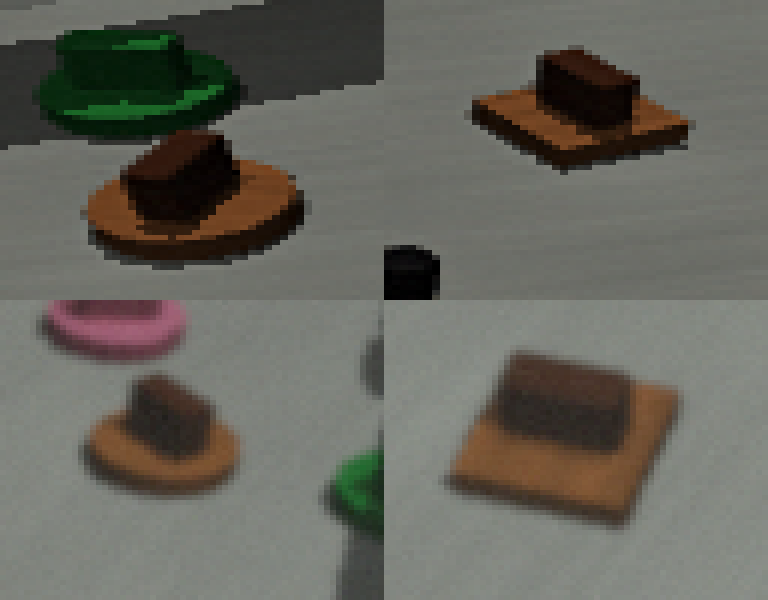

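```bash
python3 - <<'E'
from h import *
f=ctrl.grab_frame('wrist'); print(np.array(f['T_tool_cam']).round(4)); print(f['camera_matrix'])
im,K,R,t=load('scene0.png')
# board rough: pixels from crop (native px)
for n,l in [('scene',{'rb':(145,206),'sq':(320,172.5),'sqh':(321,162)}),('side',{'rb':(317,149),'sq':(220,285)})]:
    im,K,R,t=load(n+'0.png')
    for k,p in l.items(): print(n,k,ray(K,R,t,*p,.016).round(3))
E
```

```text
[[ 0.000e+00 -9.662e-01 -2.579e-01  6.970e-02]
 [ 1.000e+00 -1.000e-04  5.000e-04  1.500e-03]
 [-5.000e-04 -2.579e-01  9.662e-01 -1.475e-01]
 [ 0.000e+00  0.000e+00  0.000e+00  1.000e+00]]
[[299.05589243   0.         255.53281612]
 [  0.         299.05589243 185.94457299]
 [  0.           0.           1.        ]]
scene rb [ 0.444 -0.269  0.016]
scene sq [0.428 0.28  0.016]
scene sqh [0.373 0.307 0.016]
side rb [ 0.431 -0.261  0.016]
side sq [0.414 0.295 0.016]
```

Emit:
drive_tool([
  [4,6,1],
  [4,6,1],
  [4,6,1],
  [4,6,1],
  [4,6,1],
  [4,6,0.5],
  [3,6,0],
  [3,6,0],
], turn=[0,0,0,0,0,0,0,0], fingers=0.6)

```text
time_s: 1.2
eef_pos: [0.425, -0.1545, 0.2839]
orientation: [3.141, -0.0, 0.274]
ft_force: [0.6, -0.6, 0.4]
width: 0.601
```

Emit:
drive_tool([
  [2,6,4.5],
  [2,6,4.5],
  [1,4,3],
  [0,0,0],
], turn=[-8,-8,0,0])

```text
time_s: 1.7
eef_pos: [0.4673, -0.0176, 0.3887]
orientation: [3.142, -0.004, -0.001]
ft_force: [0.4, -1.0, -0.7]
width: 0.6
```

```bash
python3 - <<'E'
from h import *
im,K,R,t=grab('wrist','w1.png'); print(ctrl.state()['eef_pos'],-R.T@t)
cv2.imwrite('pics/w1b.png',cv2.resize(cv2.imread('pics/w1.png'),(800,600),interpolation=cv2.INTER_CUBIC))
E
```

```text
[ 0.46696499 -0.01900301  0.3869887 ] [ 0.53681117 -0.01923374  0.53647339]
```

View pics/w1b.png

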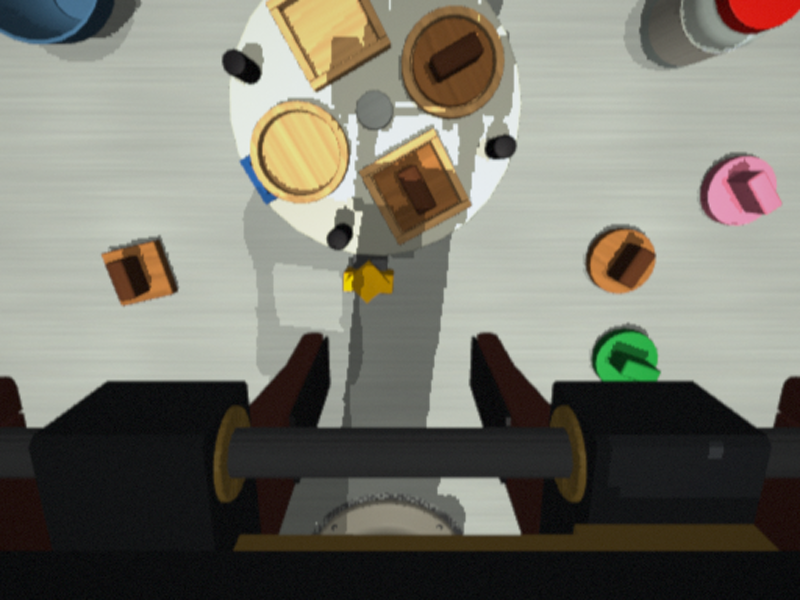

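The wrist view shows everything apart from the far rim. The square board is at (140,270), the brown round board at (622,258), the pointer at (368,280) and the open round mould at (300,150).

```bash
python3 - <<'E'
from h import *
im,K,R,t=load('w1.png'); g=cv2.imread('pics/w1.png')
c=lambda x,y,w,h,f: cv2.resize(g[y:y+h,x:x+w],None,fx=f,fy=f,interpolation=cv2.INTER_NEAREST)
def put(x,y,w,h,f):
    i=c(x,y,w,h,f)
    for k in range(0,w,10): cv2.putText(i,str(x+k),(k*f,8),0,.3,(0,255,255)); cv2.line(i,(k*f,0),(k*f,3),(0,255,255))
    for k in range(0,h,10): cv2.putText(i,str(y+k),(0,k*f+4),0,.3,(0,255,255))
    return i
cv2.imwrite('pics/c2.png',np.vstack([np.hstack([put(60,145,62,55,6),put(370,138,60,55,6)]),cv2.resize(put(200,140,122,60,6),(732,270))]))
hsv=cv2.cvtColor(im,cv2.COLOR_RGB2HSV); h,s,v=[hsv[...,i].astype(int) for i in range(3)]
for p in [(83,165),(92,160),(385,165),(83,178),(402,168),(60,170)]: print(p,hsv[p[1],p[0]])
E
```

```text
(83, 165) [ 14 196  30]
(92, 160) [ 14 170 191]
(385, 165) [ 14 169 205]
(83, 178) [ 10 165  34]
(402, 168) [ 12 178  33]
(60, 170) [ 44  15 188]
```

View pics/c2.png

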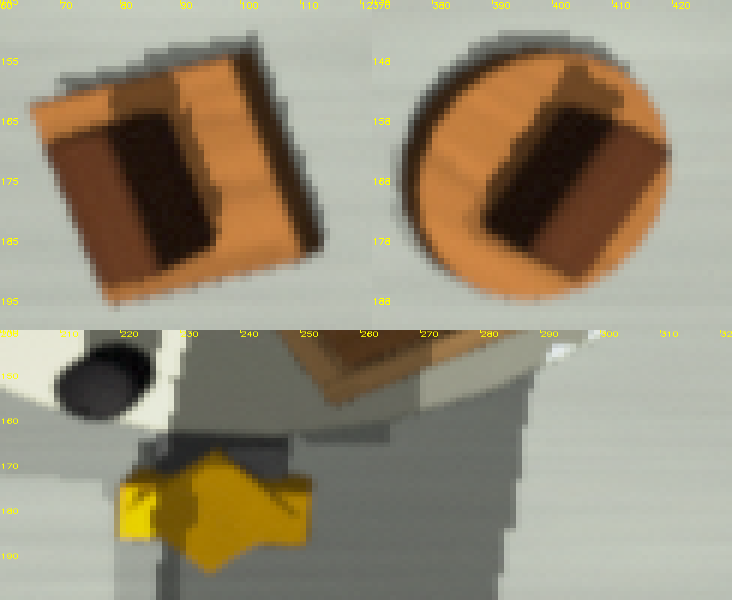

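```bash
python3 - <<'E'
from h import *
g=cv2.imread('pics/w1.png')
x,y,w,h,f=140,0,200,165,4
i=cv2.resize(g[y:y+h,x:x+w],(800,660),interpolation=cv2.INTER_NEAREST)
for k in range(0,w,10): cv2.putText(i,str(x+k),(k*f,8),0,.3,(0,0,255)); cv2.line(i,(k*f,0),(k*f,3),(0,0,255))
for k in range(0,h,10): cv2.putText(i,str(y+k),(0,k*f+4),0,.3,(0,0,255))
cv2.imwrite('pics/c3.png',i[:600]); 
im,K,R,t=load('w1.png')
P=lambda u,v,z: ray(K,R,t,u,v,z)[:2]
q=np.array([P(*p,.016) for p in [(65.3,162.2),(99.5,154.5),(110.3,187.8),(78.7,195.3)]]); print('sq',q.mean(0),[np.linalg.norm(q[k]-q[k-1]).round(4) for k in range(4)],np.degrees(np.arctan2(*(q[1]-q[0])[::-1])),np.degrees(np.arctan2(*(q[2]-q[1])[::-1])))
cc=lambda o,l:[(o[0]+(X-o[2])/6,o[1]+Y/6) for X,Y in l]
for n,o,l in [('sqh',(60,145,0),[(48,140),(106,125),(158,270),(103,298)]),('rh',(370,138,372),[(612,122),(668,152),(578,280),(530,245)])]:
    q=np.array([P(*p,.05) for p in cc(o,l)]); print(n,q.mean(0),[np.linalg.norm(q[k]-q[k-1]).round(4) for k in range(4)],np.degrees(np.arctan2(*(q[2]-q[1])[::-1])),np.degrees(np.arctan2(*(q[3]-q[0])[::-1])))
print('round',P(398.7,167.2,.016),np.linalg.norm(P(377.7,167,.016)-P(419.7,167,.016)),np.linalg.norm(P(398,146.7,.016)-P(398,187.7,.016)))
for p in [(235.8,166.7),(235,193.8),(219.8,186.7),(251.8,187.9),(220,174),(251.8,173)]: print('ptr',p,P(*p,.042),P(*p,.046))
E
```

```text
sq [0.42029157 0.27824295] [np.float64(0.0625), np.float64(0.0635), np.float64(0.0614), np.float64(0.0607)] -77.64540193563401 -169.29787112010527
sqh [0.41996027 0.2785853 ] [np.float64(0.0462), np.float64(0.0172), np.float64(0.0423), np.float64(0.0186)] -168.63072449025148 -169.69680528560758
rh [ 0.43387787 -0.27176007] [np.float64(0.0391), np.float64(0.0185), np.float64(0.0416), np.float64(0.0178)] 150.93331691601273 152.05075412400996
round [ 0.43427814 -0.27294825] 0.07437686276945712 0.07440510395202413
ptr (235.8, 166.7) [0.44051207 0.0137378 ] [0.44129108 0.01347108]
ptr (235, 193.8) [0.39308959 0.01594833] [0.39425221 0.01566373]
ptr (219.8, 186.7) [0.40575787 0.04171548] [0.40681802 0.04122244]
ptr (251.8, 187.9) [ 0.40357857 -0.01301038] [ 0.40465634 -0.01306072]
ptr (220, 174) [0.42798248 0.0406847 ] [0.42886284 0.04019999]
ptr (251.8, 173) [ 0.42966065 -0.0131146 ] [ 0.43052743 -0.0131641 ]
```

View pics/c3.png

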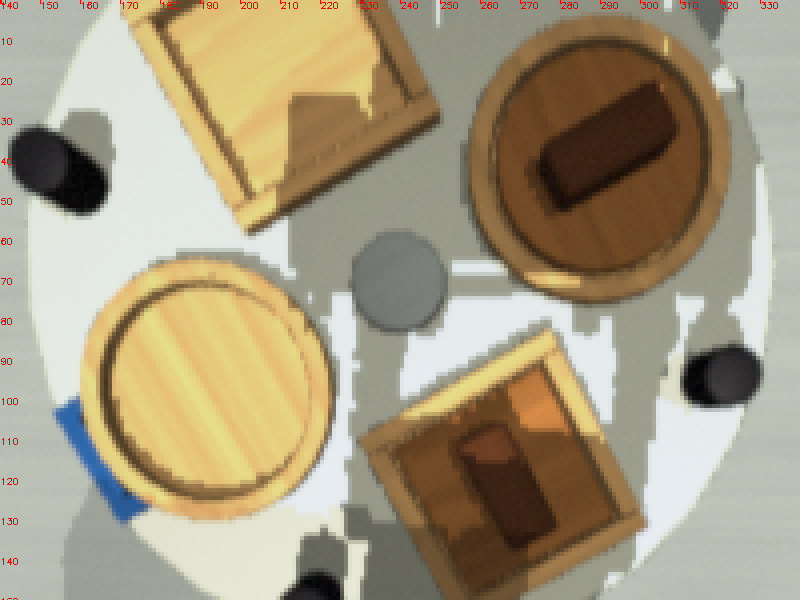

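```bash
python3 - <<'E'
from h import *
from scipy.optimize import least_squares
im,K,R,t=load('w1.png')
P=lambda u,v,z: ray(K,R,t,u,v,z)[:2]
obs=[(P(149,39.5,.095),.125,45),(P(323.75,93.25,.095),.125,225),(P(215.8,152.9,.095),.125,135),(P(191.75,97,.065),.084,90),(P(289.9,39.75,.065),.084,270)]
print('cap',P(239.75,70.2,.055),P(239.75,70.2,.065))
def f(p): return np.concatenate([o-(p[:2]+r*np.array([np.cos(p[2]+np.radians(a)),np.sin(p[2]+np.radians(a))])) for o,r,a in obs])
s=least_squares(f,[.59,.005,.5]); print(s.x[:2],np.degrees(s.x[2]),(s.fun*1000).round(1))
for o in obs: print(o[0].round(4))
h=s.x[:2]
for p in [(.4168,.0148),(.4405,.0137),(.393,.0159),(.4168,.0141)]: d=np.array(p)-h; print(np.linalg.norm(d),np.degrees(np.arctan2(d[1],d[0])))
E
```

```text
cap [0.59127946 0.00429715] [0.59014818 0.00380842]
[0.5914243  0.00414833] 28.672397684318316 [-0.8  0.4 -0.2  0.   0.2  0.2  1.1 -0.9 -0.3  0.3]
[0.6258 0.1245]
[ 0.5561 -0.1158]
[0.4717 0.0395]
[0.5522 0.0769]
[ 0.6314 -0.0692]
0.17494886167212886 176.50941874806918
0.15122625005990425 176.37870602662989
0.19877199137100773 176.61062028112147
0.17490763810454338 176.73829809718677
```

Emit:
drive_tool([
  [4.9,-0.3,-3.5],
  [4.9,-0.3,-3.5],
  [4.9,-0.3,-3.5],
  [4.9,-0.2,-3.5],
  [4.9,-0.2,-3.5],
  [0,0,-4],
  [0,0,-4],
  [0,0,0],
], turn=[-4,-4,-4,-4,0,0,0,0], fingers=0.6)

```text
time_s: 2.75
eef_pos: [0.7086, -0.0344, 0.1244]
orientation: [3.139, 0.011, -0.286]
ft_force: [-0.4, -0.4, -0.9]
width: 0.6
```

Emit:
drive_tool([
  [0.2,0.3,-2.1],
  [0,0,-2.0],
  [0,0,0],
], turn=[0,0,0])

```text
time_s: 3.12
eef_pos: [0.7126, -0.0297, 0.088]
orientation: [3.141, 0.003, -0.285]
ft_force: [-0.2, 0.7, -0.3]
width: 0.6
```

```bash
python3 - <<'E'
from h import *
im,K,R,t=grab('wrist','w2.png'); s=ctrl.state(); print(s['eef_pos'],s['orientation'],s['ft_force'])
E
```

```text
[ 0.7131297  -0.02973635  0.08954114] [ 3.14124162e+00  1.47079457e-03 -2.84572386e-01] [0.20769904 0.21784389 0.85147017]
```

View pics/w2.png

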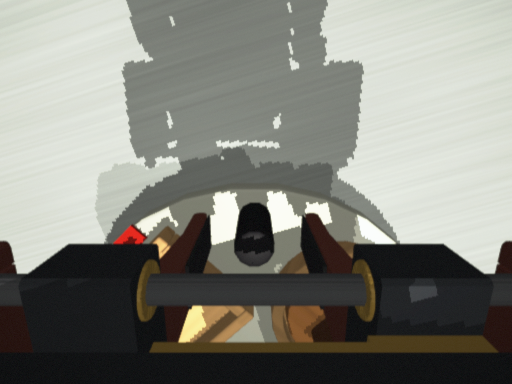

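The knob sits between the open fingers at (255,235). I'll lower a little and grip lightly.

Emit:
drive_tool([
  [0,0,-0.6],
  [0,0,0],
  [0,0,0],
], turn=[0,0,0], fingers=0.1, force=10)

```text
time_s: 3.55
eef_pos: [0.7138, -0.0298, 0.0848]
orientation: [-3.141, -0.001, -0.285]
ft_force: [-0.0, -0.0, -0.7]
width: 0.297
```

```bash
python3 - <<'E'
import numpy as np
a=np.radians(-16.3+np.concatenate([np.arange(0,141,10),[147.8]]))
p=12.5*np.c_[np.cos(a),np.sin(a)]; print(np.diff(p,axis=0).round(2).tolist())
E
```

```text
[[0.43, 2.14], [0.05, 2.18], [-0.33, 2.15], [-0.7, 2.06], [-1.05, 1.91], [-1.36, 1.7], [-1.64, 1.44], [-1.86, 1.13], [-2.03, 0.79], [-2.14, 0.43], [-2.18, 0.05], [-2.15, -0.33], [-2.06, -0.7], [-1.91, -1.05], [-1.35, -1.04]]
```

Emit:
drive_tool([
  [0.43,2.14,0],
  [0.05,2.18,0],
  [-0.33,2.15,0],
  [-0.7,2.06,0],
  [-1.05,1.91,0],
  [-1.36,1.7,0],
  [-1.64,1.44,0],
], turn=[10,10,10,10,10,10,10])

```text
time_s: 4.42
eef_pos: [0.6691, 0.108, 0.0849]
orientation: [3.139, -0.005, 0.944]
ft_force: [5.6, 2.7, -2.6]
width: 0.246
```

Emit:
drive_tool([
  [-2.0,0.95,0],
  [-2.03,0.7,0],
  [-2.14,0.4,0],
  [-2.18,0.05,0],
  [-2.15,-0.33,0],
  [-2.06,-0.7,0],
  [-1.91,-1.05,0],
  [0,0,0],
], turn=[10,10,10,10,10,10,10,0])

```text
time_s: 5.42
eef_pos: [0.5208, 0.1078, 0.0851]
orientation: [-3.142, -0.004, 2.162]
ft_force: [-6.6, 5.6, 2.8]
width: 0.249
```

```bash
python3 - <<'E'
from h import *
for k in range(3):
    s=ctrl.state(); print(s['eef_pos'],np.degrees(s['orientation'][2]),s['ft_force'],s['time_s'])
    d=s['eef_pos'][:2]-[.5914,.0041]; print(np.linalg.norm(d),np.degrees(np.arctan2(d[1],d[0])))
im,K,R,t=grab('scene','s3.png')
cv2.imwrite('pics/s3c.png',cv2.resize(cv2.imread('pics/s3.png')[150:280,180:320],None,fx=4,fy=4))
E
```

```text
[0.52081436 0.10780226 0.08509148] 123.87885305611697 [-6.62526024  5.63471636  2.7660876 ] 5.425
0.1254451706852105 124.24142453103654
[0.52081436 0.10780226 0.08509148] 123.87885305611697 [-6.62526024  5.63471636  2.7660876 ] 5.425
0.1254451706852105 124.24142453103654
[0.52081436 0.10780226 0.08509148] 123.87885305611697 [-6.62526024  5.63471636  2.7660876 ] 5.425
0.1254451706852105 124.24142453103654
```

View pics/s3c.png

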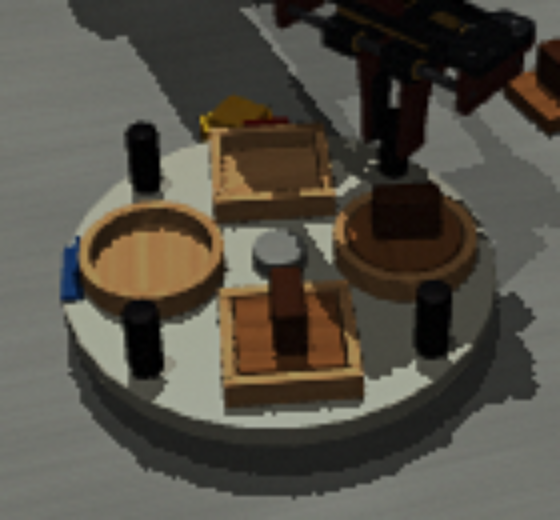

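The red-tabbed mould is a few degrees short of the pointer, as the arm pose also says. One more step.

Emit:
drive_tool([
  [-1.26,-0.98,0],
  [0,0,0],
], turn=[7,0])

```text
time_s: 5.72
eef_pos: [0.5088, 0.0975, 0.085]
orientation: [-3.142, -0.003, 2.283]
ft_force: [-6.4, 4.8, 2.9]
width: 0.247
```

```bash
cat > ang.py <<'E'
from h import *
def ang(fn):
    "knob tops not used: knob dark blobs in scene view, top-centre"
    im,K,R,t=load(fn)
    return im,K,R,t
E
python3 - <<'E'
from h import *
s=ctrl.state(); d=s['eef_pos'][:2]-[.5914,.0041]; print(np.linalg.norm(d),np.degrees(np.arctan2(d[1],d[0])),np.degrees(s['orientation'][2]),s['ft_force'])
im,K,R,t=grab('scene','s4.png')
hsv=cv2.cvtColor(im,cv2.COLOR_RGB2HSV)
cv2.imwrite('pics/s4c.png',cv2.resize(cv2.imread('pics/s4.png')[150:280,180:320],None,fx=5,fy=4.6,interpolation=cv2.INTER_NEAREST))
E
```

```text
0.1247186051694161 131.48855447288656 130.81855075239568 [-6.35292969  4.83244107  2.88676257]
```

View pics/s4c.png

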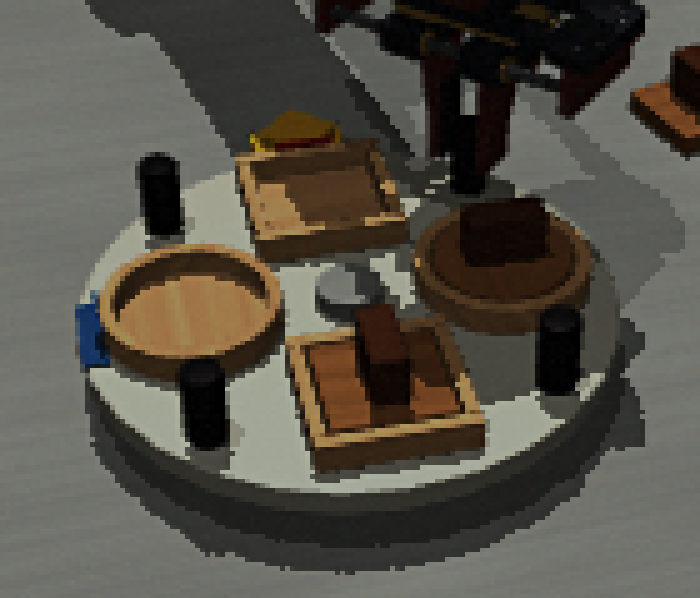

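```bash
python3 - <<'E'
from h import *
from scipy.optimize import least_squares
im,K,R,t=load('s4.png')
o=[ray(K,R,t,180+X/5,150+Y/4.6,.095)[:2] for X,Y in [(159,161),(203,368),(560,316)]]
A=[45,135,225]
f=lambda p: np.concatenate([a-(p[:2]+.125*np.array([np.cos(p[2]+np.radians(b)),np.sin(p[2]+np.radians(b))])) for a,b in zip(o,A)])
s=least_squares(f,[.59,.004,3.1]); print(s.x[:2],np.degrees(s.x[2]),s.fun.round(4))
E
```

```text
[0.59355326 0.00628848] 177.1024981115564 [ 0.0004  0.0003 -0.      0.0011 -0.0004 -0.0014]
```

Emit:
drive_tool([
  [0,0,0],
  [0,0,0],
  [0,0,5],
  [-2,4,2],
  [-2.5,5.1,0],
  [-2.5,5,0],
  [-1.9,4,-3],
  [0,0,-3],
], turn=[0,0,0,10,10,10,10,10], fingers=0.6)

```text
time_s: 6.78
eef_pos: [0.4204, 0.28, 0.0942]
orientation: [3.14, 0.001, -3.12]
ft_force: [0.1, -0.8, 0.0]
width: 0.599
```

Emit:
drive_tool([
  [0,-0.1,-2],
  [0,0,-2],
  [0,0,0],
], turn=[9.5,0,0])

```text
time_s: 7.15
eef_pos: [0.4206, 0.2758, 0.0526]
orientation: [-3.14, -0.003, -2.967]
ft_force: [-0.1, -1.0, -0.1]
width: 0.597
```

```bash
python3 - <<'E'
from h import *
im,K,R,t=grab('wrist','w5.png'); s=ctrl.state(); print(s['eef_pos'],s['orientation'],s['ft_force'])
E
```

```text
[0.4212678  0.2760972  0.05398694] [-3.14123347e+00 -9.18691464e-04 -2.96685465e+00] [ 0.12064234  0.3481031  -0.55543627]
```

View pics/w5.png

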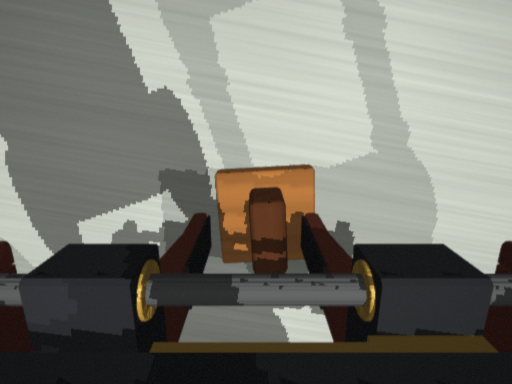

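The handle at (267,230) is between the pads and nearly aligned with them. Descend and grip.

Emit:
drive_tool([
  [-0.1,0.2,-1.8],
  [0,0,0],
], turn=[0,0])

```text
time_s: 7.45
eef_pos: [0.4196, 0.278, 0.0349]
orientation: [-3.141, -0.002, -2.965]
ft_force: [0.5, -0.6, -0.5]
width: 0.601
```

Emit:
drive_tool([
  [0,0,0],
  [0,0,0],
  [0,0,0],
], turn=[0,0,0], fingers=0.0, force=25)

```text
time_s: 7.82
eef_pos: [0.4206, 0.2786, 0.0368]
orientation: [3.141, 0.001, -2.964]
ft_force: [-1.0, 0.3, 0.1]
width: 0.3
```

Emit:
drive_tool([
  [0,0,0],
  [0,0,1],
  [0,0,4],
  [0,0,5],
  [0,0,3.5],
  [0,0,0],
], turn=[0,0,0,-4.7,-9,0])

```text
time_s: 8.57
eef_pos: [0.4216, 0.2791, 0.1754]
orientation: [3.138, 0.006, 3.081]
ft_force: [-1.9, -0.7, -1.3]
width: 0.224
```

```bash
python3 - <<'E'
from h import *
im,K,R,t=grab('wrist','w6.png'); s=ctrl.state(); print(s['eef_pos'],np.degrees(s['orientation'][2]),s['ft_force'],s['width'])
x,y,w,h=190,150,150,150
i=cv2.resize(cv2.imread('pics/w6.png')[y:y+h,x:x+w],None,fx=4,fy=4,interpolation=cv2.INTER_NEAREST)
for k in range(0,w,10): cv2.putText(i,str(x+k),(k*4,8),0,.3,(0,0,255)); cv2.putText(i,str(y+k),(0,k*4+4),0,.3,(0,0,255))
cv2.imwrite('pics/w6c.png',i)
E
```

```text
[0.42083792 0.27864348 0.17258389] 176.61987155089932 [-0.40416733  0.47233616 -2.23525377] 0.22341176457525033
```

View pics/w6c.png

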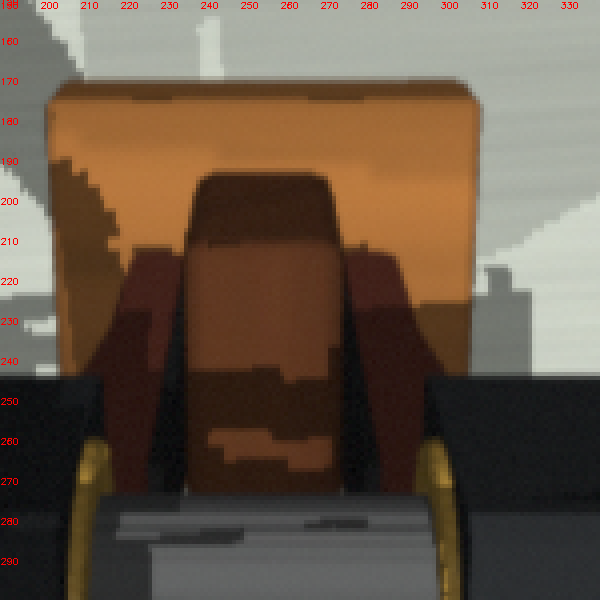

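```bash
cat >> h.py <<'E'
Tt=np.array([[0,-.9662,-.2579,.0697],[1,-1e-4,5e-4,.0015],[-5e-4,-.2579,.9662,-.1475],[0,0,0,1]])
def toolray(u,v,zt):
    K=np.array([[299.056,0,255.533],[0,299.056,185.945],[0,0,1]])
    d=Tt[:3,:3]@np.linalg.inv(K)@np.array([u,v,1.]); c=Tt[:3,3]; return c+d*(zt-c[2])/d[2]
E
python3 - <<'E'
from h import *
for zt in (.018,.020,.022): print(zt,toolray(202.3,175.2,zt),toolray(308.5,175.2,zt),toolray(239.5,194,zt-.034),toolray(272,194,zt-.034))
E
```

```text
0.018 [ 0.03183739 -0.02861231  0.018     ] [0.0318305  0.03163777 0.018     ] [ 0.0307791  -0.00578107 -0.016     ] [ 0.0307769   0.00911678 -0.016     ]
0.02 [ 0.03137984 -0.02897621  0.02      ] [0.03137286 0.03200197 0.02      ] [ 0.03018715 -0.00589181 -0.014     ] [ 0.03018491  0.00923263 -0.014     ]
0.022 [ 0.03092228 -0.0293401   0.022     ] [0.03091522 0.03236618 0.022     ] [ 0.02959519 -0.00600255 -0.012     ] [ 0.02959292  0.00934847 -0.012     ]
```

Emit:
drive_tool([
  [1.7,-5.4,0],
  [1.8,-5.4,0],
  [1.8,-5.4,-0.5],
  [1.7,-5.4,0],
  [1.7,-5.2,0],
  [0,0,-3],
  [0,0,-1],
  [0,0,0],
], turn=[0,0,0,0,0,0,0,0])

```text
time_s: 9.62
eef_pos: [0.5061, 0.0109, 0.1243]
orientation: [-3.142, -0.004, 3.082]
ft_force: [-0.3, -0.7, -0.4]
width: 0.228
```

```bash
cat > wp.py <<'E'
from h import *
fn=sys.argv[1]; x,y,w,h=map(int,sys.argv[2:6])
im,K,R,t=grab('wrist',fn+'.png'); s=ctrl.state(); print(s['eef_pos'],np.degrees(s['orientation'][2]),s['ft_force'],s['width'],s['time_s'])
f=min(800//w,600//h)
i=cv2.resize(cv2.imread(f'pics/{fn}.png')[y:y+h,x:x+w],None,fx=f,fy=f,interpolation=cv2.INTER_NEAREST)
for k in range(0,w,10): cv2.putText(i,str(x+k),(k*f,8),0,.3,(0,0,255))
for k in range(0,h,10): cv2.putText(i,str(y+k),(0,k*f+4),0,.3,(0,0,255))
cv2.imwrite(f'pics/{fn}c.png',i)
E
python3 wp.py w7 160 100 200 150
```

```text
[0.50682703 0.011067   0.12576629] 176.59680333483107 [-0.19962322 -0.29589637 -0.44657119] 0.2279414649163942 9.675
```

View pics/w7c.png

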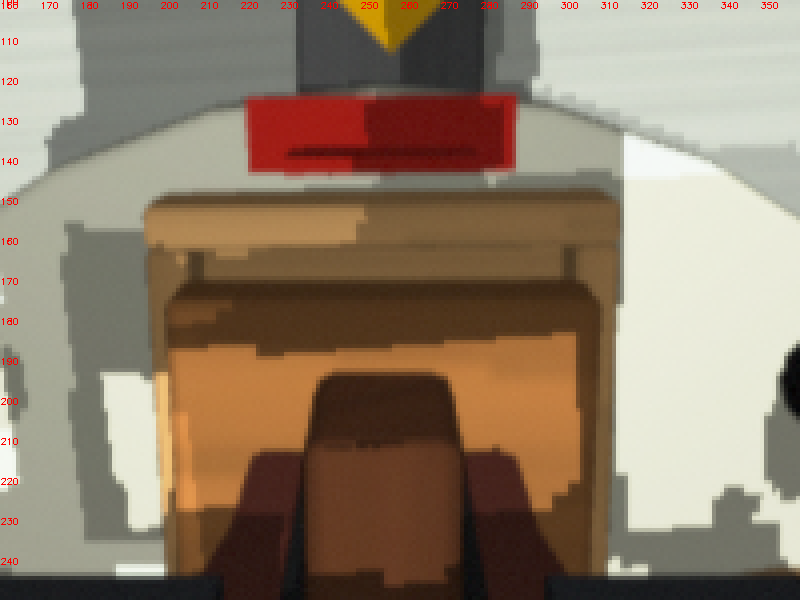

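```bash
python3 - <<'E'
from h import *
for p in [(196.2,151),(314.8,151),(196.2,161),(314.8,161)]: print(toolray(*p,.0605))
print(toolray(255.3,134,.0785),toolray(257.5,113,.0835))
print('board',toolray(202,174.5,.02),toolray(309,174.5,.02))
E
```

```text
[ 0.0394324  -0.03980823  0.0605    ]
[0.03942638 0.04298404 0.0605    ]
[ 0.03236511 -0.04016957  0.0605    ]
[0.03235761 0.04334557 0.0605    ]
[0.04956461 0.00144149 0.0785    ] [0.06471079 0.00309411 0.0835    ]
board [ 0.03179162 -0.02912944  0.02      ] [0.03178467 0.03227011 0.02      ]
```

The board is centred across the mould, edges 202 and 309 inside 196 and 315. It sits about 1.6 mm too far towards the robot. I'll correct that while lowering.

Emit:
drive_tool([
  [0.16,0,-1.5],
  [0,0,-0.8],
  [0,0,-0.5],
  [0,0,-0.5],
], turn=[0,0,0,0])

```text
time_s: 10.18
eef_pos: [0.509, 0.0105, 0.0931]
orientation: [-3.142, 0.0, 3.081]
ft_force: [-0.6, -0.4, -2.0]
width: 0.227
```

Emit:
drive_tool([
  [0,0,-0.5],
  [0,0,-0.4],
  [0,0,0],
], turn=[0,0,0])

```text
time_s: 10.55
eef_pos: [0.5091, 0.0104, 0.0857]
orientation: [-3.142, 0.001, 3.08]
ft_force: [-3.2, 0.4, 5.3]
width: 0.226
```

```bash
python3 wp.py w8 160 100 200 150
```

```text
[0.50908952 0.01035953 0.08569568] 176.48792138791615 [-3.10532662  0.37012675  5.8847321 ] 0.229166097404548 10.6
```

View pics/w8c.png

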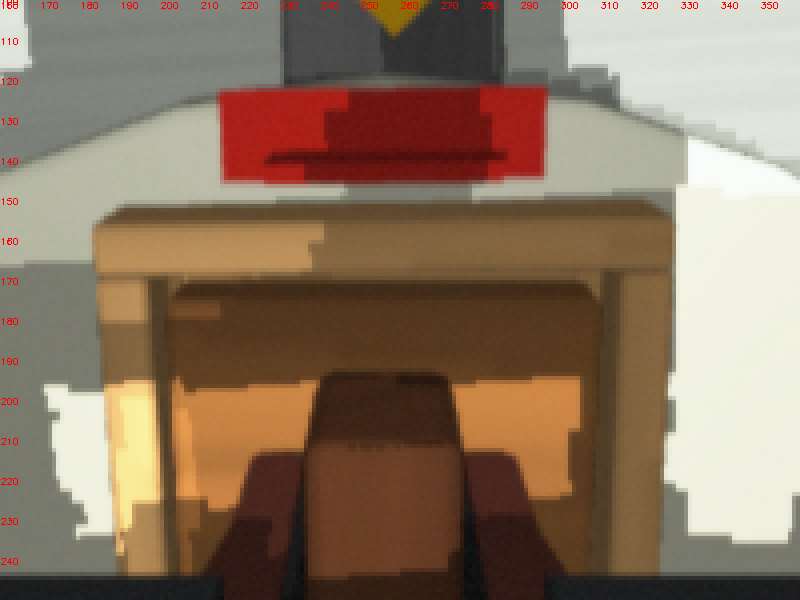

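The board is inside the walls and a contact force has appeared. I'll press lightly and then release.

Emit:
drive_tool([
  [0,0,-0.2],
  [0,0,0],
], turn=[0,0])

```text
time_s: 10.85
eef_pos: [0.5091, 0.0104, 0.0857]
orientation: [-3.142, 0.002, 3.08]
ft_force: [-8.2, 0.3, 13.8]
width: 0.223
```

Emit:
drive_tool([
  [0,0,0],
  [0,0,0],
], turn=[0,0], fingers=0.4)

```text
time_s: 11.1
eef_pos: [0.509, 0.0104, 0.0823]
orientation: [3.142, 0.0, 3.08]
ft_force: [-0.0, -0.2, 0.0]
width: 0.391
```

Emit:
drive_tool([
  [0,0,3],
  [0,0,4],
  [0,0,0],
], turn=[0,0,0])

```text
time_s: 11.48
eef_pos: [0.5106, 0.0103, 0.1558]
orientation: [3.141, 0.006, 3.08]
ft_force: [0.2, -0.3, -0.4]
width: 0.402
```

```bash
python3 wp.py w9 130 100 240 170
```

```text
[0.50971574 0.01035869 0.1535231 ] 176.48729458271185 [-0.33254173 -0.24049988 -1.61630885] 0.3970784883632667 11.525
```

View pics/w9c.png

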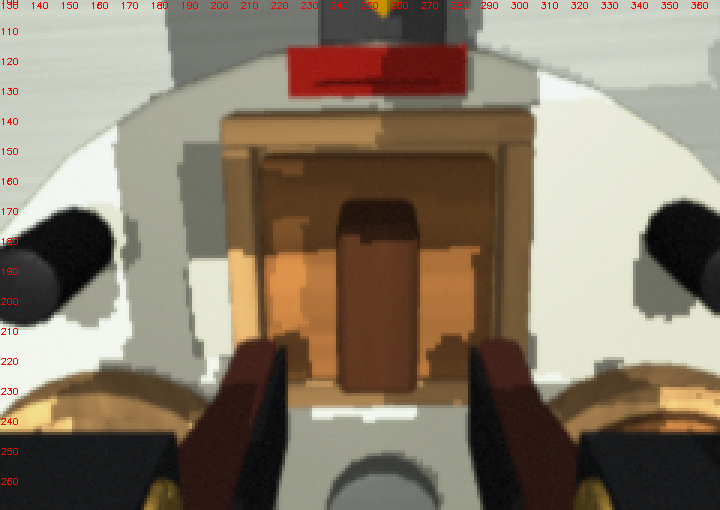

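The square board is flush in its mould: its top spans about 79 px against the rim's 104 px, and the gaps are even. Next I'll grip the knob at about 221° for the clockwise quarter turn.

Emit:
drive_tool([
  [-0.3,-2.2,0],
  [-0.3,-2.2,0],
  [-0.3,-2.2,0],
  [-0.2,-2.2,0],
  [0,0,-1.5],
  [0,0,0],
], turn=[10,10,10,10,5,0], fingers=0.6)

```text
time_s: 12.28
eef_pos: [0.4966, -0.0776, 0.1343]
orientation: [3.137, -0.003, -2.419]
ft_force: [0.2, 0.6, -0.1]
width: 0.602
```

```bash
python3 wp.py w10 100 100 320 200
```

```text
[ 0.49702353 -0.0774056   0.13538867] -138.62594813615254 [ 0.39720312  1.08730554 -0.43937293] 0.5964467185839821 12.325
```

View pics/w10c.png

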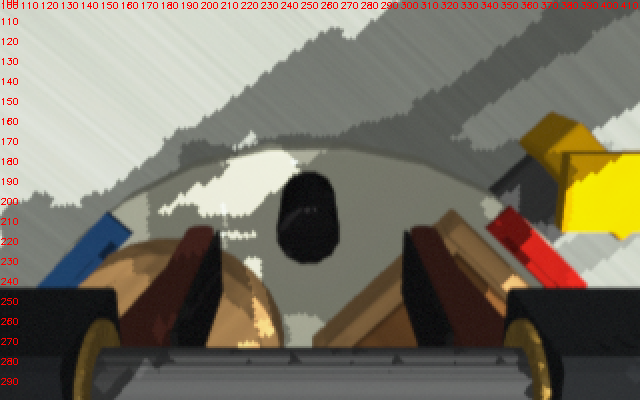

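The knob at (254,215) is centred between the fingers. Descend and grip.

Emit:
drive_tool([
  [0,0,-2.6],
  [0,0,-2.5],
  [0,0,0],
], turn=[0,0,0])

```text
time_s: 12.7
eef_pos: [0.4966, -0.077, 0.0842]
orientation: [3.138, -0.003, -2.418]
ft_force: [-0.5, 0.1, 0.3]
width: 0.599
```

Emit:
drive_tool([
  [0,0,0],
  [0,0,0],
  [0,0,0],
  [0,0,0],
], turn=[0,0,0,0], fingers=0.1, force=10)

```text
time_s: 13.2
eef_pos: [0.4983, -0.0777, 0.0871]
orientation: [-3.141, 0.001, -2.418]
ft_force: [0.5, 0.1, 2.3]
width: 0.245
```

```bash
python3 - <<'E'
import numpy as np
from plant import ctrl
s=ctrl.state(); d=s['eef_pos'][:2]-[.5915,.0052]; print(s['eef_pos'],s['width'],np.linalg.norm(d),np.degrees(np.arctan2(d[1],d[0])),np.degrees(s['orientation'][2]))
a=np.radians(221.5-np.arange(0,91,10))
p=12.5*np.c_[np.cos(a),np.sin(a)]; print(np.diff(p,axis=0).round(2).tolist())
E
```

```text
[ 0.49827183 -0.07766519  0.08714822] 0.2445389650415361 0.12473223792917952 -138.3679329031259 -138.51961203245347
[[-1.3, 1.75], [-0.97, 1.95], [-0.62, 2.09], [-0.25, 2.16], [0.13, 2.17], [0.51, 2.12], [0.87, 2.0], [1.2, 1.82], [1.5, 1.58]]
```

Emit:
drive_tool([
  [-1.3,1.75,0],
  [-0.97,1.95,0],
  [-0.62,2.09,0],
  [-0.25,2.16,0],
  [0.13,2.17,0],
  [0.51,2.12,0],
  [0.87,2.0,0],
  [0,0,0],
], turn=[-10,-10,-10,-10,-10,-10,-10,0])

```text
time_s: 14.2
eef_pos: [0.4815, 0.0667, 0.087]
orientation: [3.14, -0.002, 2.644]
ft_force: [-3.9, 3.5, 5.1]
width: 0.248
```

```bash
cat > k.py <<'E'
import numpy as np
from plant import ctrl
s=ctrl.state(); d=s['eef_pos'][:2]-[.5915,.0052]; print(s['eef_pos'],s['width'],np.linalg.norm(d),np.degrees(np.arctan2(d[1],d[0])),np.degrees(s['orientation'][2]),s['ft_force'])
E
python3 k.py
```

```text
[0.48149232 0.06674839 0.08704384] 0.2479573485989548 0.12605512580294648 150.7733457214547 151.4982981625952 [-3.92249029  3.52663514  5.10787379]
```

Emit:
drive_tool([
  [1.3,1.72,0],
  [1.46,1.52,0],
  [0,0,0],
], turn=[-10,-10,0])

```text
time_s: 14.58
eef_pos: [0.5093, 0.0994, 0.0868]
orientation: [3.14, -0.003, 2.295]
ft_force: [-2.7, 5.8, 2.6]
width: 0.251
```

```bash
python3 k.py
```

```text
[0.50931441 0.09941448 0.08677813] 0.2510851717946977 0.1250233591458883 131.0989852077174 131.51240666801954 [-2.70733914  5.83589412  2.59267952]
```

Emit:
drive_tool([
  [0,0,0],
  [0,0,0],
  [0,0,5],
  [0,-2,5],
  [0,-4.5,3],
  [0,-2.5,0],
  [0,0,0],
], turn=[0,0,0,10,10,10,10], fingers=0.6)

```text
time_s: 15.45
eef_pos: [0.5093, 0.0049, 0.217]
orientation: [-3.141, 0.001, 2.995]
ft_force: [-0.3, 0.5, -0.4]
width: 0.603
```

```bash
python3 wp.py w11 100 50 320 200
```

```text
[0.5091838  0.00565786 0.21661003] 172.0716669602026 [-0.41678798 -0.00400726 -0.05428092] 0.5982261512466942 15.5
```

View pics/w11c.png

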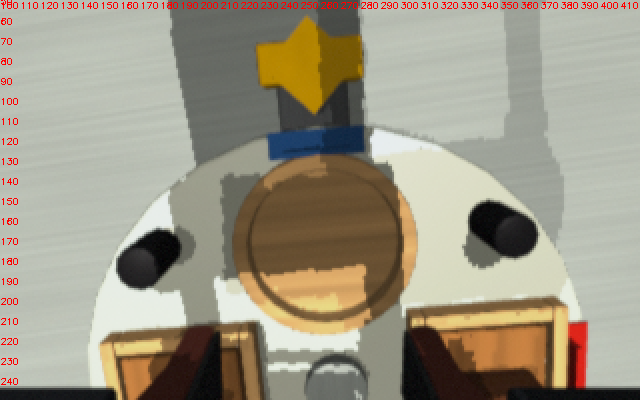

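```bash
python3 - <<'E'
from h import *
from scipy.optimize import least_squares
im,K,R,t=load('w11.png')
P=lambda u,v,z: ray(K,R,t,u,v,z)[:2]
obs=[(P(169,184,.095),.125,135),(P(357.5,168,.095),.125,45),(P(262.5,171.5,.065),.084,90)]
f=lambda p: np.concatenate([o-(p[:2]+r*np.array([np.cos(p[2]+np.radians(a)),np.sin(p[2]+np.radians(a))])) for o,r,a in obs])
s=least_squares(f,[.59,.005,1.5]); print(s.x[:2],np.degrees(s.x[2])+90,(s.fun*1000).round(1))
h=s.x[:2]; g=lambda p:(np.linalg.norm(p-h),np.degrees(np.arctan2(*(p-h)[::-1]))%360)
print('tab',g(P(258.5,121,.047)),'ptr',g(P(253.5,57.5,.042)),g(P(258,107.5,.042)),'mould',g(obs[2][0]),obs[2][0])
E
```

```text
[0.59010858 0.00558019] 176.6329611751577 [ 0.7  0.8  0.6 -1.1 -1.4  0.4]
tab (np.float64(0.13526487765547876), np.float64(176.39756552399626)) ptr (np.float64(0.19740732348446247), np.float64(176.38510011795807)) (np.float64(0.14879106964550687), np.float64(176.16199857607094)) mould (np.float64(0.08541469668862207), np.float64(176.44610225737685)) [0.50485814 0.01087483]
```

The blue-tabbed mould faces the pointer to about 0.3°: tab 176.4°, pointer 176.2–176.4°. Now I'll fetch the round board.

Emit:
drive_tool([
  [-1.5,-5.6,0],
  [-1.5,-5.6,0],
  [-1.5,-5.6,-1],
  [-1.5,-5.5,-2],
  [-1.5,-5.4,-2],
  [0,0,-5],
  [0,0,-2],
  [0,0,0],
], turn=[-7,-7,-6.5,0,0,0,0,0])

```text
time_s: 16.5
eef_pos: [0.4336, -0.2688, 0.095]
orientation: [3.141, -0.003, 2.635]
ft_force: [0.5, 0.9, 0.2]
width: 0.604
```

```bash
python3 wp.py w12 160 120 200 150
```

```text
[ 0.43453794 -0.26928252  0.09694094] 151.00775396340168 [-0.04554906 -0.31856711 -0.62353963] 0.6027579007453828 16.55
```

View pics/w12c.png

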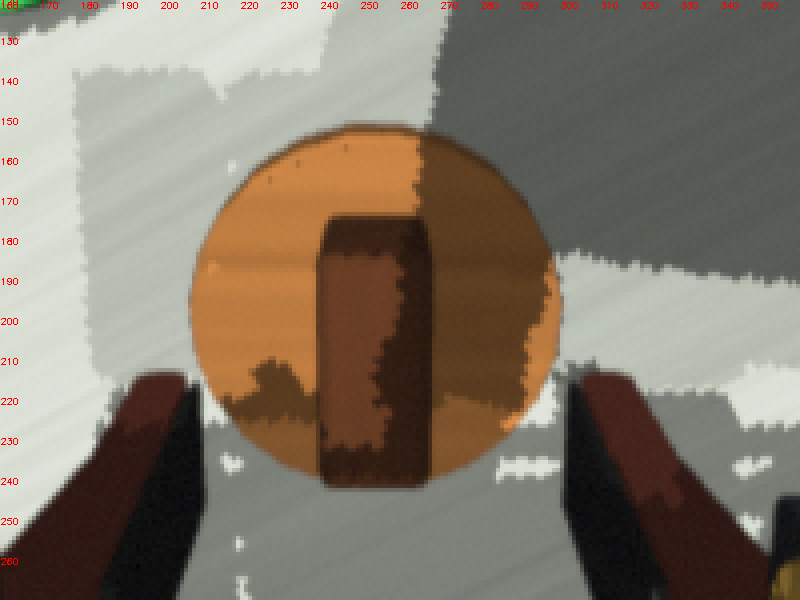

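```bash
python3 -c "
from h import *
print(toolray(254,196,.081),toolray(254,151.8,.081),toolray(254,240,.081),toolray(252,183,.047),toolray(252,241,.047))"
```

```text
[0.00040388 0.00039524 0.081     ] [0.03582985 0.00044093 0.081     ] [-0.03777873  0.000346    0.081     ] [ 0.01983044 -0.00077134  0.047     ] [-0.0225558 -0.0008991  0.047    ]
```

Emit:
drive_tool([
  [0,-0.15,-3],
  [0,0,-3.1],
  [0,0,0],
], turn=[0,0,0])

```text
time_s: 16.92
eef_pos: [0.4342, -0.2704, 0.0352]
orientation: [3.141, -0.002, 2.636]
ft_force: [0.4, 0.3, 1.2]
width: 0.602
```

Emit:
drive_tool([
  [0,0,0],
  [0,0,0],
  [0,0,0],
  [0,0,0],
], turn=[0,0,0,0], fingers=0.0, force=25)

```text
time_s: 17.42
eef_pos: [0.4346, -0.2715, 0.0362]
orientation: [-3.142, 0.001, 2.635]
ft_force: [-0.2, 1.1, 3.0]
width: 0.224
```

Emit:
drive_tool([
  [0,0,2],
  [0,0,5],
  [0,0,5.5],
  [1.4,5.6,0],
  [1.5,5.7,0],
  [1.5,5.7,0],
  [1.5,5.7,0],
  [1.5,5.6,0],
], turn=[0,0,0,8.5,8.5,8.5,0,0])

```text
time_s: 18.42
eef_pos: [0.5082, 0.0135, 0.1601]
orientation: [-3.141, -0.0, 3.08]
ft_force: [0.6, 0.1, -1.9]
width: 0.227
```

Emit:
drive_tool([
  [0,0,-1],
  [0,0,0],
], turn=[0,0])

```text
time_s: 18.68
eef_pos: [0.5074, 0.0114, 0.1488]
orientation: [-3.141, -0.003, 3.081]
ft_force: [-0.7, 0.6, -1.9]
width: 0.228
```

Emit:
drive_tool([
  [0,0,-2.2],
  [0,0,0],
], turn=[0,0])

```text
time_s: 18.92
eef_pos: [0.507, 0.0101, 0.1265]
orientation: [-3.141, -0.004, 3.078]
ft_force: [-0.5, -0.7, -1.3]
width: 0.228
```

```bash
python3 wp.py w13 160 100 200 150
```

```text
[0.50753239 0.0102849  0.12781522] 176.35828184481085 [-0.03966612 -0.02791474 -1.63500056] 0.22588492261119383 18.975
```

View pics/w13c.png

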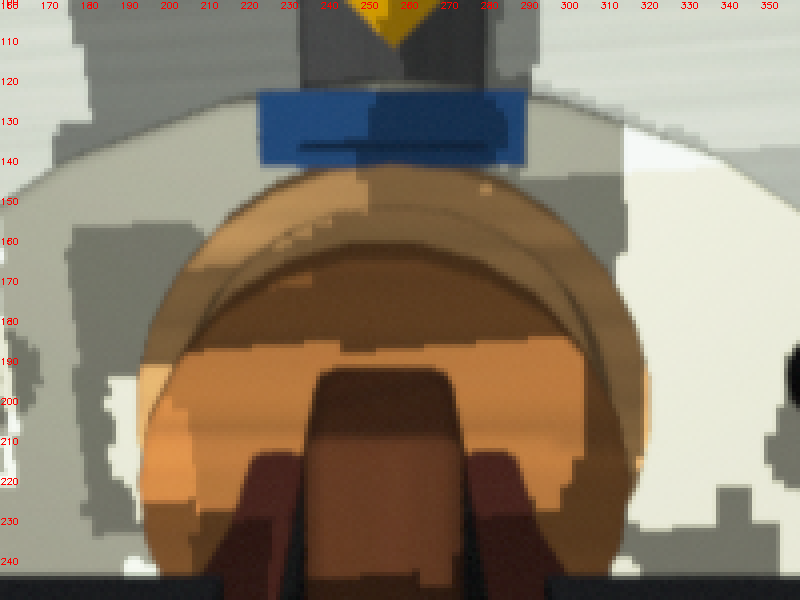

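```bash
python3 -c "
from h import *
print('mould LR',toolray(194.5,195,.0628),toolray(322.5,195,.0628),'front outer/inner',toolray(258,141.5,.0628),toolray(258,151.5,.0628))
for z in(.0205,): print('board',toolray(196,215,z),toolray(317.5,215,z),toolray(256,164.5,z))"
```

```text
mould LR [ 0.00669618 -0.04316873  0.0628    ] [0.0066821  0.05075137 0.0628    ] front outer/inner [0.0457698 0.0033348 0.0628   ] [0.03874017 0.00334998 0.0628    ]
board [ 0.00691317 -0.03394392  0.0205    ] [0.00689961 0.03857964 0.0205    ] [0.03752014 0.00185295 0.0205    ]
```

The board sits about 1.8 mm too far towards the robot and 1.5 mm too far to -y relative to the mould. I'll correct that and lower.

Emit:
drive_tool([
  [0.18,0.14,-1.5],
  [0,0,-0.9],
  [0,0,-0.5],
  [0,0,-0.5],
  [0,0,0],
], turn=[0,0,0,0,0])

```text
time_s: 19.6
eef_pos: [0.5098, 0.0131, 0.0939]
orientation: [-3.141, -0.001, 3.08]
ft_force: [-1.1, -0.1, -1.7]
width: 0.225
```

Emit:
drive_tool([
  [0,0,-0.5],
  [0,0,-0.3],
  [0,0,0],
], turn=[0,0,0])

```text
time_s: 19.98
eef_pos: [0.5098, 0.013, 0.0858]
orientation: [-3.141, -0.001, 3.08]
ft_force: [-1.6, -1.8, -3.0]
width: 0.23
```

Emit:
drive_tool([
  [0,0,-0.2],
  [0,0,0],
], turn=[0,0])

```text
time_s: 20.23
eef_pos: [0.5099, 0.0129, 0.0852]
orientation: [-3.141, 0.0, 3.08]
ft_force: [-4.6, -1.2, 2.6]
width: 0.231
```

```bash
python3 wp.py w14 160 100 200 150
```

```text
[0.50989267 0.01293591 0.08521527] 176.48442054073578 [-4.43343569 -2.30076231  4.03050691] 0.22727198641245705 20.275
```

View pics/w14c.png

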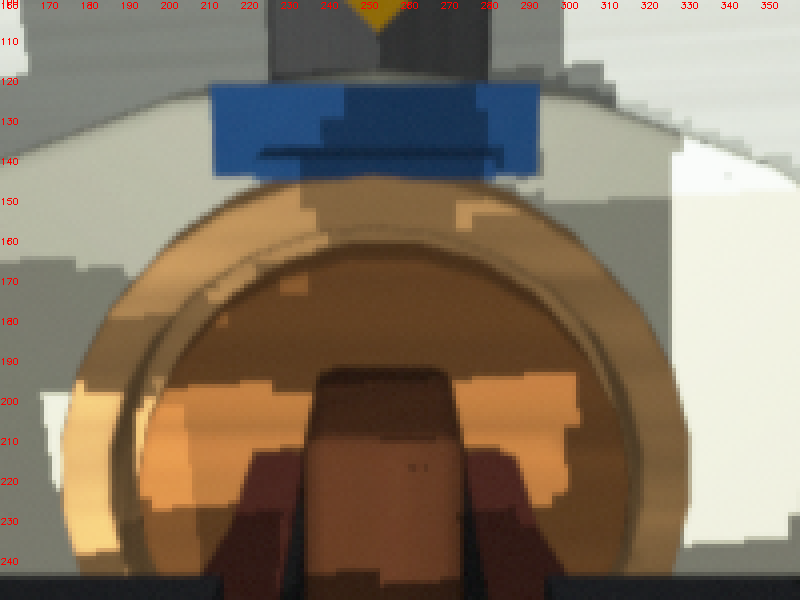

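The round board is in the cavity but rests nearer the right wall. I'll ease it back 1 mm, press lightly and release.

Emit:
drive_tool([
  [0.03,-0.12,0],
  [0,0,-0.15],
  [0,0,0],
], turn=[0,0,0])

```text
time_s: 20.65
eef_pos: [0.5101, 0.0126, 0.0852]
orientation: [3.14, 0.0, 3.081]
ft_force: [-9.2, -0.1, 10.1]
width: 0.222
```

Emit:
drive_tool([
  [0,0,0],
  [0,0,0],
], turn=[0,0], fingers=0.4)

```text
time_s: 20.9
eef_pos: [0.5109, 0.0121, 0.0831]
orientation: [3.141, 0.001, 3.08]
ft_force: [0.9, -0.4, -0.4]
width: 0.388
```

Emit:
drive_tool([
  [0,0,3],
  [0,0,5],
  [0,0,5.5],
  [0,0,0],
], turn=[0,0,0,0])

```text
time_s: 21.4
eef_pos: [0.5124, 0.0119, 0.2235]
orientation: [3.141, 0.01, 3.08]
ft_force: [0.2, 1.0, -0.4]
width: 0.399
```

```bash
python3 wp.py w15 100 50 320 220
```

```text
[0.51155139 0.01194189 0.22028664] 176.49243407831628 [ 0.16848071  0.29484291 -0.82385641] 0.4009385817848524 21.45
```

View pics/w15c.png

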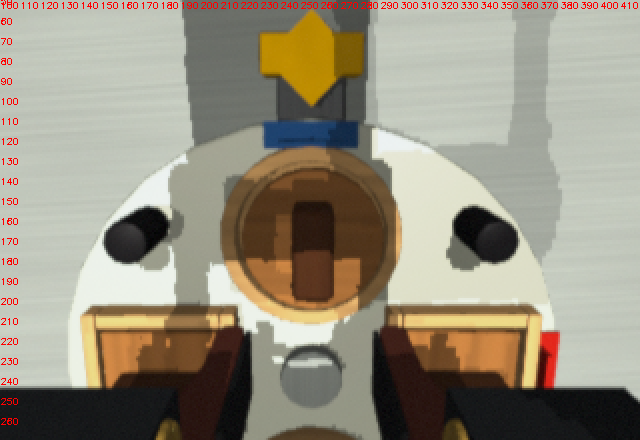

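The blue tab (311,134) and pointer (311,60) line up, and the board is concentric in the round mould. I'll check both boards from the side and scene cameras.

Emit:
drive_tool([
  [-3,-5,2],
  [-3,-5,0],
  [-2,-5.5,0],
  [0,-5.5,0],
  [0,-5.5,0],
  [0,0,0],
], turn=[0,0,0,0,0,0])

```text
time_s: 22.2
eef_pos: [0.4292, -0.2557, 0.2347]
orientation: [3.14, -0.004, 3.075]
ft_force: [0.3, 0.5, -1.0]
width: 0.401
```

```bash
python3 - <<'E'
from h import *
grab('side','d1.png'); grab('scene','s1.png')
a=cv2.resize(cv2.imread('pics/d1.png')[115:225,155:305],(780,570),interpolation=cv2.INTER_CUBIC); cv2.imwrite('pics/d1c.png',a)
cv2.imwrite('pics/s1b.png',cv2.resize(cv2.imread('pics/s1.png')[150:280,180:320],(700,590),interpolation=cv2.INTER_CUBIC))
print(ctrl.state()['ft_force'],ctrl.state()['eef_pos'])
E
```

```text
[ 0.05412527  0.56934508 -0.9654905 ] [ 0.42995782 -0.25288833  0.23592403]
```

View pics/d1c.png

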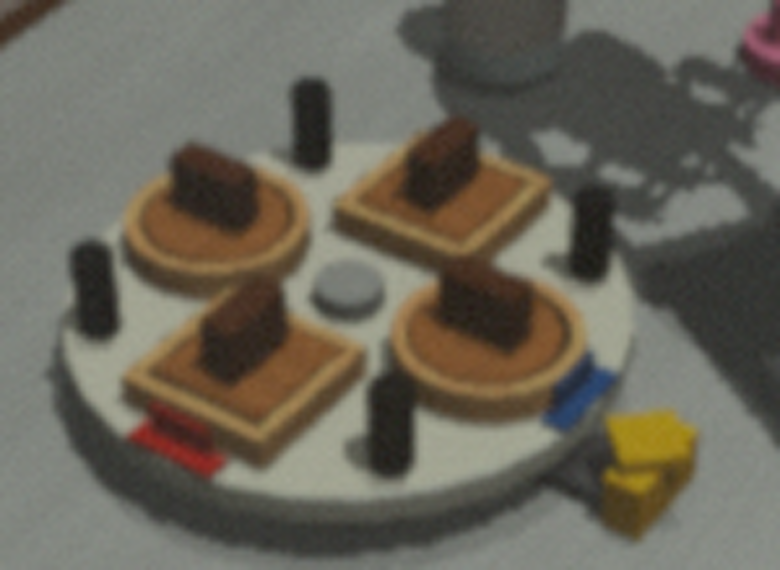

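View pics/s1b.png

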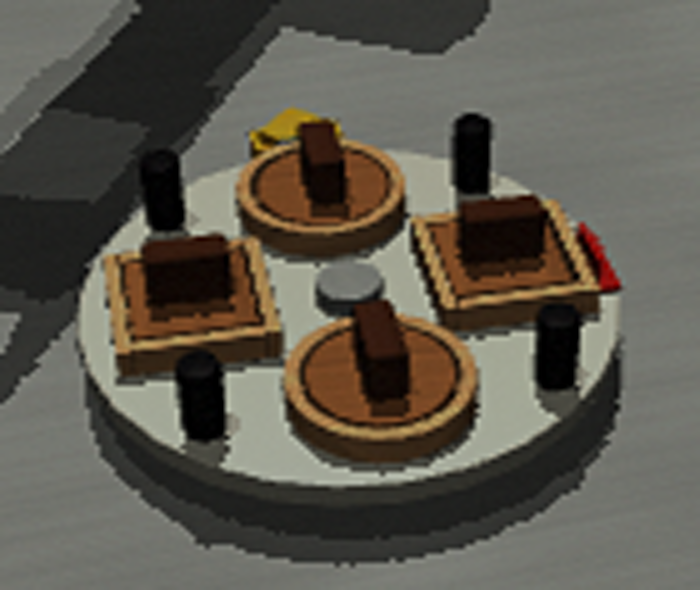

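Both boards look flush and level, the same as the finished ones. The blue tab is at the pointer and the robot is clear of everything. Handing in.

```bash
python3 -c "
from plant import ctrl
print(ctrl.sign_off())"
```

```text
the job is handed in; nothing more can be done
None
```

The job is done and handed in at about 22 s of the 72 s allowed. The square board is in the red-tabbed mould, and the brown round board is in the blue-tabbed mould, which is left at the pointer.

- **Turning:** I gripped a rim knob and turned the carousel about +148° to bring the red-tabbed mould to the pointer. After placing the square board, I turned it -90° for the blue-tabbed mould.
- **Last checks:** in the side, scene and wrist views both boards look flush and level, like the finished ones. The blue tab was within about 0.3° of the pointer when measured, and still lined up after the placing. The arm was clear of everything.
- **Bystanders:** I never went near the bowl, jar or spoon, but I did not re-measure their positions at the end.
- **Small disagreements:** at the red stop, the scene and wrist cameras suggested the mould was about 0.6° past the pointer, while the arm's own reading put it on the pointer. I left it there. The wrist camera also read 1–2 mm off, so I set the final placings by comparing each board directly with its mould.

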